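# Push the sewing tin through the gate into its retaining bay

### The arm

A 6-joint arm with a two-finger parallel gripper is mounted at the origin on a cart in front of the work surface, level with it; the furniture and walls round the work are solid. World frame = base frame: x ahead of the robot, y to its left, z up, the work surface at z = 0. Lengths are in m, angles in rad, forces in N, time in s.
With the tool pointing down it reaches from about 0.325 to 0.9 m from the base axis. Payload 6.1 kg.
Tool frame: the origin (TCP) lies midway between the tips of the shut fingers; the grasp point (between the pads) lies 19 mm behind it (ctrl.tcp_to_grasp is the distance from the TCP to the grasp point, in m); z points along the fingers, x is the direction in which the jaws open and shut, and the axes are right-handed (so a half turn about z gives the same grasp; the last joint's range is limited). The gripper opens to 87 mm and grips with 3 to 60 N. Pads are 19 mm wide; open, the fingers measure 117 mm over their backs; the gripper's body (75 mm by 190 mm) begins 51 mm behind the grasp point.
Start: joints at [-0.898, 0.22, 1.526, -0, 1.395, -0.126], TCP at [0.448, -0.436, 0.223] pointing down, gripper open.
Joint ranges: [-2.98, 2.98], [-0.91, 2.08], [0.09, 2.57], [-1.24, 4.39], [0.2, 2.65], [-2.68, 2.68]. Speed limits (rad/s): [2.57, 2.57, 3.01, 3.14, 3.14, 3.14].

### API

Orientations are given as a unit quaternion [x, y, z, w].
In Python, from plant import ctrl, imaging gives the robot as it stands.
- The arm moves only by the tool drive_tool, never from a script. Its argument "steps" is a list that holds one entry, the list of rows, each a list of 7 numbers: the shift along the tool's x, y, z in mm, then the turn, a rotation vector about the tool's x, y, z in rad, then the finger opening in mm, from 0 to 87. In form: [[[x, y, z, wx, wy, wz, gripper], ...]]. A call has 1 to 12 rows; each row shifts and turns the pose as measured when the row begins, along the tool's axes as they then stand; what a row does not reach is not made up. A row lasts 1/8 s, in which the tool goes at most 62.5 mm and 10.7 degrees, less where a joint would pass 70% of its speed; a pose out of reach is approached as far as the arm can. A call is refused whole if a number of a shift passes 62.5 or a number of a turn 0.188, either way. A call with a gripper value outside its range is refused whole. The fingers move at their own pace and stop on an object; "force" is the grip in N (left out, the last holds). Time passes only in rows, so rows that do not move let the fingers close. It gives the time, the measured TCP pose, the force and the opening at its end, in the units of the state.
- ctrl.observe(): the state, without advancing time (a new reading comes with each control period).
- imaging.snapshot(name): name is "scene" or "top"; returns the picture (400x640x3 uint8, blue, green, red); there is no depth.
- imaging.camera_info(name): a dict with "camera_matrix" (3x3 intrinsics, pixels), "k1" (the pictures are not rectified: a ray, as slopes to the right and down, at radius r is drawn at 1 + k1 r^2 times it, then the intrinsics apply), "world_from_camera" (4x4, takes a point from camera to world coordinates). Camera axes: x right, y down, z forward; pixel columns grow to the right and rows downward; lengths in m; the calibration is good to about 2 mm. A picture is of the moment at which its call begins. camera_info takes no time and is no camera call.
- ctrl.job_done(): hands the job in, once; it reports no verdict.
The state is a dict: "t": time; "joints": joint angles; "qvel": joint speeds; "joint_efforts": joint torques, N m; "tool_pos": TCP position; "tool_rot": TCP orientation; "ft_force": force on the tool from outside, world axes, zero at the start; "moment": the same for the moment, N m; "opening": finger opening in m.
Only numpy, scipy, OpenCV 4.12 (cv2) and the standard library are available. Lean on these libraries where they do the work, as an engineer would, in place of code of your own. Each camera call takes 0.05 s, during which the arm holds its last target.

### The job

Before the washer's spin cycle shakes the worktop, park the grey sewing tin in its white retaining bay: push it along the worktop, end first, through the narrow gap between the two black posts, until its leading end rests against the bay's back wall. Push only, with the fingertips or the outside of the fingers: do not grip, lift or tip the tin, and leave the tape roll, the dosing cup and the dropper bottle where they stand.

Things in the scene. Friction and masses are not known exactly. Their poses are not given: they have to be found in the camera images.
- tin: closed grey metal sewing tin, loose, about 0.2 kg, rigid (the lid is fixed): 70 mm along its x, 116 mm along its y (the long way), 37 mm high. Origin at the centre of its underside, z up. It starts to the right of the bay with its y within about 20 degrees of world +y.
- bay: bay fixed to the worktop, no floor plate. Origin on the worktop midway between two black posts (cylinders 24 mm across, 42 mm high, centred at x = -50 and +50 mm, y = 0; the gap is 76 mm wide). +y leads through the gap into the bay (world +y within 15 degrees), z up. White side walls 26 mm high stand behind the posts, 94 mm apart inside; screw flanges reach out to x = +-69 mm.
- tape: bystander: roll of black tape, loose, 58 mm across, 19 mm high, on the robot's side of the bay; origin at the centre of its underside
- cup: bystander: light grey open dosing cup, loose, 66 mm across, 50 mm high, to the right of the tin; origin at the centre of its underside
- dropper: bystander: small brown dropper bottle with black top, loose, 33 mm across, 102 mm high, to the left of the bay, behind its back wall; origin at the centre of its underside
- bay_back (a point): foot of the inner face of the bay's white back wall (32 mm high), midway along it: 136 mm from the bay's origin along the bay's +y. The tin's leading end comes to rest here, so the tin's origin is then about 58 mm before it.
Not all that is in view belongs to the job. There is more than one size of the tin; the job needs the largest.

How it is judged:
By the outcome, as a careful person would: the job done as asked, in the order asked, and still so for the second after the job is handed in, with the robot touching nothing.
It also fails if it takes over 56 s, if anything falls off the work surface, if the arm or the gripper's body presses on something with over 40 N, if the wrist force passes 120 N, or if a joint passes its speed limit or range.

## Working session

There is one attempt and no reset: what is moved stays moved. The work goes in short steps, Python scripts to look and compute and a tool call to move; the robot and the scene stay as the last step left them, time stands still between calls to the robot, and variables do not carry over. Pictures are saved under pics/ and viewed, and the job is handed in when it is done.

Besides the shell and the picture viewer there is one more tool, called after "Request:" as name(argument=value, ...) on one line, values as JSON. drive_tool: Moves the arm, as the interface text tells. Its arguments: {"type":"object","properties":{"steps":{"type":"array"},"force":{"type":"number"}},"required":["steps"]}

```bash
mkdir -p pics
python3 - <<'E'
from plant import ctrl, imaging
import cv2
for n in("scene","top"):
    cv2.imwrite(f"pics/{n}0.png",imaging.snapshot(n))
    i=imaging.camera_info(n);print(n,i)
s=ctrl.observe();print(s)
E
```

```text
scene {'camera_matrix': array([[468.23658216,   0.        , 315.52538322],
       [  0.        , 468.23658216, 205.62596289],
       [  0.        ,   0.        ,   1.        ]]), 'k1': -0.06377323350032346, 'world_from_camera': array([[ 0.38119075, -0.44158134,  0.8122189 , -0.73955536],
       [-0.92441117, -0.193987  ,  0.32837939, -0.44189699],
       [ 0.0125537 , -0.87599941, -0.48214878,  0.78743228],
       [ 0.        ,  0.        ,  0.        ,  1.        ]])}
top {'camera_matrix': array([[387.23311196,   0.        , 320.991132  ],
       [  0.        , 387.23311196, 191.98094463],
       [  0.        ,   0.        ,   1.        ]]), 'k1': 0.02471336585200429, 'world_from_camera': array([[-0.01699353, -0.99583586,  0.08956652,  0.40191322],
       [-0.99975851,  0.01567523, -0.01540159,  0.05497017],
       [ 0.01393348, -0.08980662, -0.99586175,  1.07353687],
       [ 0.        ,  0.        ,  0.        ,  1.        ]])}
{'t': 0.1, 'joints': array([-8.98137188e-01,  2.21152151e-01,  1.52749409e+00,  1.49281440e-05,
        1.39475553e+00, -1.26112537e-01]), 'qvel': array([-0.00012812,  0.00010208, -0.00062112, -0.00117436, -0.00060857,
       -0.00024861]), 'joint_efforts': array([ 7.26973540e-04, -4.95946527e+01, -3.88517940e+01,  7.01932143e-02,
        5.15281199e-02, -6.44556835e-06]), 'tool_pos': array([ 0.44744596, -0.43554261,  0.22154504]), 'tool_rot': array([ 9.26416896e-01, -3.76498229e-01, -7.84911007e-04, -4.49667997e-04]), 'ft_force': array([-0.03966976, -0.20845638, -0.36049648]), 'moment': array([ 0.03630661, -0.04367154, -0.06061273]), 'opening': 0.08688191227571625}
```

View pics/top0.png

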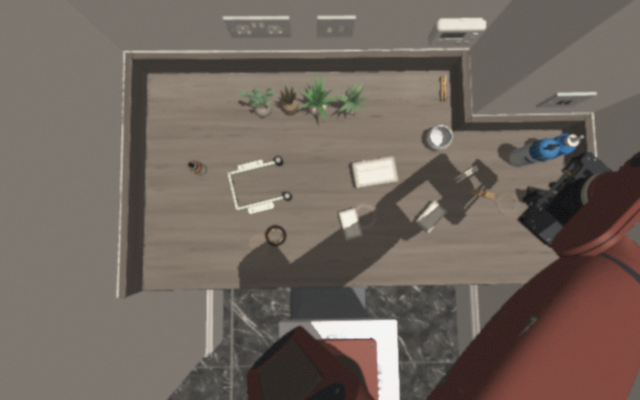

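View pics/scene0.png

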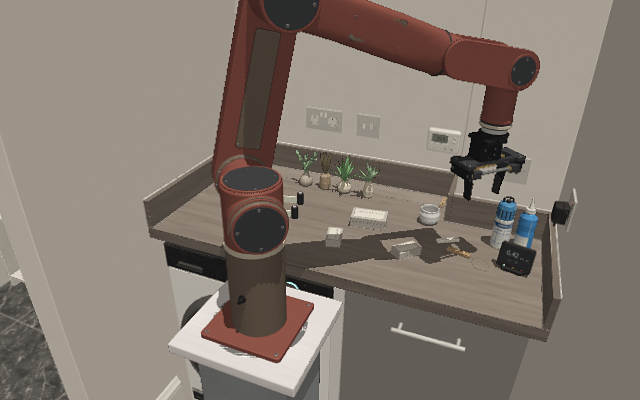

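```bash
cat > h.py <<'E'
import numpy as np,cv2
from plant import imaging
def ray(n,uv):
    i=imaging.camera_info(n);K=i["camera_matrix"]
    p=cv2.undistortPoints(np.array(uv,float).reshape(-1,1,2),K,np.array([i["k1"],0,0,0,0.]))[:,0]
    T=i["world_from_camera"];d=np.c_[p,np.ones(len(p))]@T[:3,:3].T
    return T[:3,3],d
def pt(n,uv,z):
    o,d=ray(n,uv);return o+d*((z-o[2])/d[:,2])[:,None]
def proj(n,P):
    i=imaging.camera_info(n);W=np.linalg.inv(i["world_from_camera"])
    return cv2.projectPoints(np.array(P,float).reshape(-1,3),cv2.Rodrigues(W[:3,:3])[0],W[:3,3],i["camera_matrix"],np.array([i["k1"],0,0,0,0.]))[0][:,0]
E
python3 - <<'E'
import cv2
a=cv2.imread('pics/top0.png')
cv2.imwrite('pics/z1.png',cv2.resize(a[140:230,220:310],None,fx=6,fy=6,interpolation=cv2.INTER_CUBIC))
cv2.imwrite('pics/z2.png',cv2.resize(a[140:240,330:460],None,fx=6,fy=6,interpolation=cv2.INTER_CUBIC))
E
```

```text
(no output)
```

View pics/z1.png

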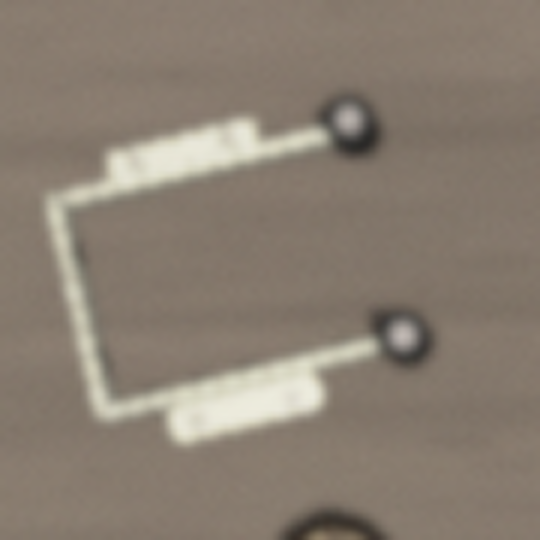

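View pics/z2.png

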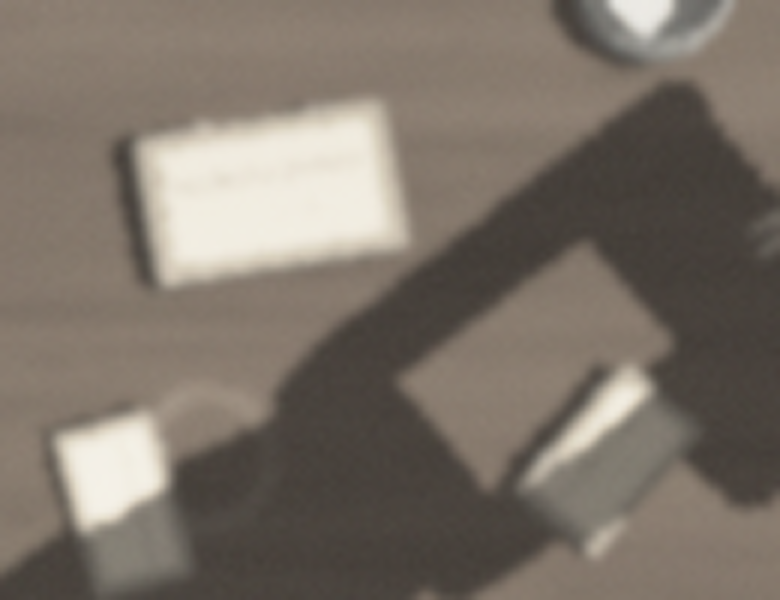

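Run:
```python
from h import *
c=np.array([[135,140],[380,98],[408,243],[162,288]])/6+[330-.42,140-.42]
P=pt("top",c,.037);print(P.round(4));
print([np.linalg.norm(P[i]-P[(i+1)%4]).round(4) for i in range(4)])
C=P.mean(0);l=(P[0]-P[1]+P[3]-P[2]);l/=np.linalg.norm(l);s=P[0]-P[3]+P[1]-P[2];print("tin",C.round(4),np.degrees(np.arctan2(-l[0],l[1])), np.degrees(np.arctan2(s[1],s[0])))
q=np.array([[351,122],[403,335]])/6+[220-.42,140-.42]
B=pt("top",q,.042);print("posts",B.round(4),np.linalg.norm(B[0]-B[1]))
d=B[0]-B[1];d/=np.linalg.norm(d);th=np.degrees(np.arctan2(d[1],d[0]));O=B.mean(0);y=np.array([-d[1],d[0],0]);print("bay",O,th,"back",O+.136*y)
w=np.array([[50,200],[104,412]])/6+[220-.42,140-.42];W=pt("top",w,.032);print("back outer corners",W.round(4),W.mean(0)-O, (W.mean(0)-O)@y,(W.mean(0)-O)@d)
for n,uv,z in(("tape",[275,235.5],.019),("cup",[438.5,137],.05),("drop",[194,164],.102)):print(n,pt("top",[uv],z).round(3))
```

```text
[[ 0.5728 -0.0466  0.037 ]
 [ 0.5904 -0.158   0.037 ]
 [ 0.5241 -0.1684  0.037 ]
 [ 0.5055 -0.0571  0.037 ]]
[np.float64(0.1127), np.float64(0.067), np.float64(0.1128), np.float64(0.0681)]
tin [ 0.5482 -0.1075  0.037 ] 9.216672678737302 8.910782661797697
posts [[0.5831 0.153  0.042 ]
 [0.4869 0.1306 0.042 ]] 0.09873214194112977
bay [0.53501049 0.14176177 0.042     ] 13.105185447246216 back [0.50417392 0.27421971 0.042     ]
back outer corners [[0.5512 0.2893 0.032 ]
 [0.4554 0.2649 0.032 ]] [-0.03170837  0.135308   -0.01      ] 0.13897350544328418 -0.00020287557913449078
tape [[0.381 0.165 0.019]]
cup [[ 0.638 -0.28   0.05 ]]
drop [[0.565 0.358 0.102]]
```

```bash
cat >> h.py <<'E'
from scipy.spatial.transform import Rotation as R
TH=np.radians(13.2);D=np.array([np.cos(TH),np.sin(TH),0]);E_=np.array([-D[1],D[0],0]);O=np.array([.535,.1418,0])
def bay(p): v=np.array(p)-O;return np.array([v@D,v@E_])
def fb(a,b,z): return O+a*D+b*E_+[0,0,z]
def delta(pos,yaw):
    from plant import ctrl
    s=ctrl.observe();r=R.from_quat(s["tool_rot"])
    c,sn=np.cos(yaw),np.sin(yaw)
    T=R.from_matrix(np.array([[c,sn,0],[sn,-c,0],[0,0,-1]]).astype(float))
    X=r.as_matrix()
    print("t",s["t"],"pos",s["tool_pos"].round(4),"bay",bay(s["tool_pos"]).round(4),"F",s["ft_force"].round(2),"op",round(s["opening"],4))
    print("world d",((pos-s["tool_pos"])*1000).round(1),"tool shift mm",(r.inv().apply(pos-s["tool_pos"])*1000).round(1),"turn",(r.inv()*T).as_rotvec().round(3))
E
python3 - <<'E'
from h import *
c=np.array([[55,435],[150,412],[190,575],[98,595],[515,490],[632,362],[700,430],[597,558]])/6+[330-.42,140-.42]
print(pt("top",c,.03).round(3))
C=np.array([.5482,-.1075,0]);print(bay(C))
P=C-.068*D+[0,0,.14];print(P,bay(P))
delta(P,TH-np.pi/2)
E
```

```text
[[ 0.441 -0.008  0.03 ]
 [ 0.45  -0.051  0.03 ]
 [ 0.377 -0.067  0.03 ]
 [ 0.369 -0.026  0.03 ]
 [ 0.413 -0.214  0.03 ]
 [ 0.469 -0.269  0.03 ]
 [ 0.438 -0.298  0.03 ]
 [ 0.382 -0.25   0.03 ]]
[-0.04407663 -0.24572745]
[ 0.48199663 -0.12302786  0.14      ] [-0.11207663 -0.24572745]
t 0.1 pos [ 0.4474 -0.4355  0.2215] bay [-0.2171 -0.5421] F [-0.04 -0.21 -0.36] op 0.0869
world d [ 34.6 312.5 -81.5] tool shift mm [-193.1 -248.    82. ] turn [0.    0.002 0.568]
```

Request:
drive_tool(steps=[[[-32,-41,0,0,0,0,60],[-32,-41,0,0,0,0,60],[-32,-41,0,0,0,0,60],[-32,-41,0,0,0,0,60],[-32,-41,10,0,0,0,60],[-32,-41,10,0,0,0,60],[0,0,15,0,0,0.142,60],[0,0,15,0,0,0.142,60],[0,0,15,0,0,0.142,60],[0,0,15,0,0,0.142,60],[0,0,0,0,0,0,60]]])

```text
t: 1.48
tool_pos: [0.4791, -0.113, 0.135]
tool_rot: [0.779, -0.627, -0.005, -0.0]
ft_force: [-0.9, -0.9, -0.1]
opening: 0.0602
```

Run:
```python
from h import *
delta(fb(-.112,-.2457,.05),TH-np.pi/2)
cv2.imwrite("pics/s1.png",imaging.snapshot("scene"))
```

```text
t 1.475 pos [ 0.4791 -0.113   0.135 ] bay [-0.1126 -0.2353] F [-0.88 -0.88 -0.15] op 0.0602
world d [  3.   -9.9 -85. ] tool shift mm [11.  -1.3 84.9] turn [ 0.005  0.007 -0.015]
```

View pics/s1.png

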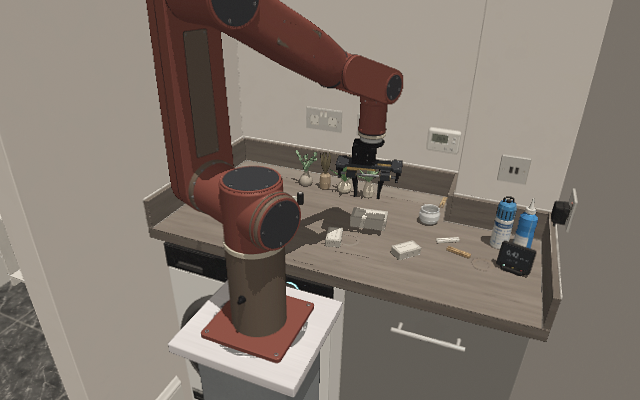

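The gripper hangs above the robot's side of the big tin, which is at about (370,218). The small tins are clear at (335,237) and (405,250). Next I lower the tool.

Request:
drive_tool(steps=[[[5,0,40,0.005,0.007,-0.015,60],[6,-1,40,0,0,0,60],[0,0,30,0,0,0,60],[0,0,8,0,0,0,60],[0,0,0,0,0,0,60]]])

```text
t: 2.15
tool_pos: [0.4882, -0.1262, 0.0206]
tool_rot: [0.788, -0.615, 0.005, -0.001]
ft_force: [0.4, 0.1, 0.4]
opening: 0.0602
```

Run:
```python
from h import *
delta(fb(-.112,-.2457,.016),TH-np.pi/2)
a=imaging.snapshot("top");cv2.imwrite("pics/t2.png",cv2.resize(a[140:240,270:400],None,fx=6,fy=6,interpolation=cv2.INTER_CUBIC))
a=imaging.snapshot("scene");cv2.imwrite("pics/s2.png",cv2.resize(a[150:260,290:450],None,fx=5,fy=5,interpolation=cv2.INTER_CUBIC))
```

```text
t 2.15 pos [ 0.4882 -0.1262  0.0206] bay [-0.1068 -0.2502] F [0.42 0.11 0.39] op 0.0602
world d [-6.1  3.2 -4.6] tool shift mm [-4.6  5.2  4.6] turn [-0.009 -0.007  0.015]
```

View pics/t2.png

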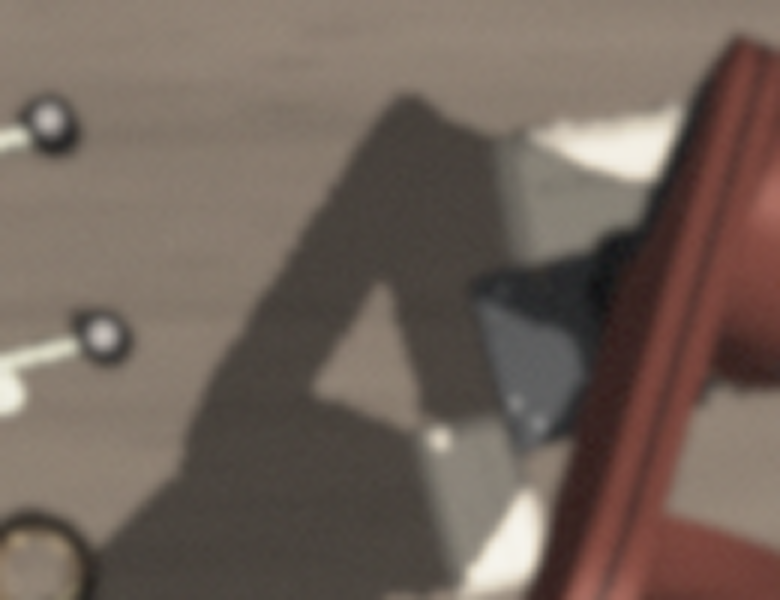

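View pics/s2.png

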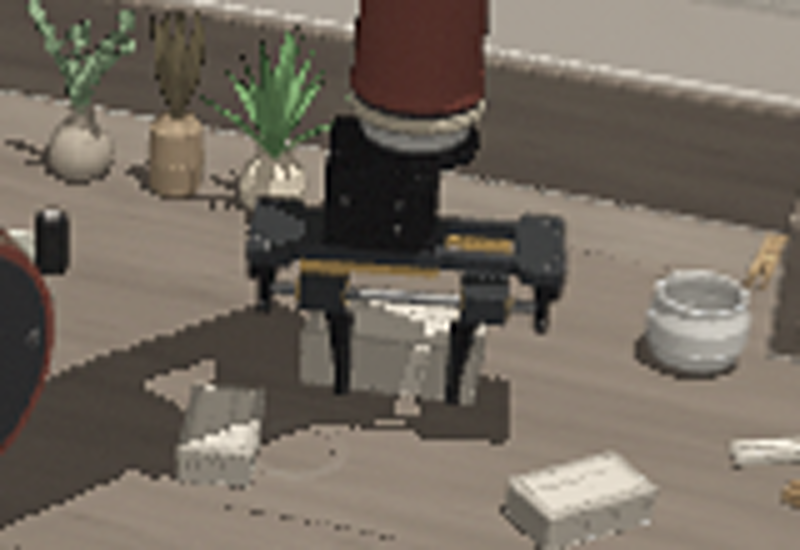

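Request:
drive_tool(steps=[[[-4,0,4,-0.009,-0.007,0.015,60],[0,-5,0,0,0,0,60],[0,-6,0,0,0,0,60],[0,-6,0,0,0,0,60],[0,-6,0,0,0,0,60],[0,-6,0,0,0,0,60],[0,-6,0,0,0,0,60],[0,-6,0,0,0,0,60],[0,-6,0,0,0,0,60]]])

```text
t: 3.38
tool_pos: [0.5382, -0.1116, 0.0203]
tool_rot: [0.783, -0.621, 0.002, -0.0]
ft_force: [-1.5, 0.6, 1.6]
opening: 0.0601
```

Run:
```python
from h import *
delta(fb(-.0445,-.2457,.016),TH-np.pi/2)
```

```text
t 3.375 pos [ 0.5382 -0.1116  0.0203] bay [-0.0547 -0.2475] F [-1.49  0.61  1.61] op 0.0601
world d [ 9.6  4.1 -4.3] tool shift mm [ -1.8 -10.2   4.3] turn [-0.003 -0.003 -0.001]
```

Request:
drive_tool(steps=[[[0,-5,2,0,0,0,60],[0,-4,0,0,0,0,60],[0,-1,0,0,0,0,60],[0,0,0,0,0,0,60]]])

```text
t: 3.88
tool_pos: [0.549, -0.1091, 0.0179]
tool_rot: [0.784, -0.621, 0.002, -0.0]
ft_force: [-0.5, -1.1, 1.7]
opening: 0.0603
```

Run:
```python
from h import *
delta(fb(-.0445,-.2457,.016),TH-np.pi/2)
a=imaging.snapshot("top");cv2.imwrite("pics/t3.png",cv2.resize(a[130:230,270:400],None,fx=6,fy=6,interpolation=cv2.INTER_CUBIC))
a=imaging.snapshot("scene");cv2.imwrite("pics/s3.png",cv2.resize(a[150:260,290:450],None,fx=5,fy=5,interpolation=cv2.INTER_CUBIC))
```

```text
t 3.875 pos [ 0.549  -0.1091  0.0179] bay [-0.0437 -0.2474] F [-0.53 -1.09  1.73] op 0.0603
world d [-1.2  1.5 -1.9] tool shift mm [-1.8  0.9  1.9] turn [-0.003 -0.003 -0.001]
```

View pics/t3.png

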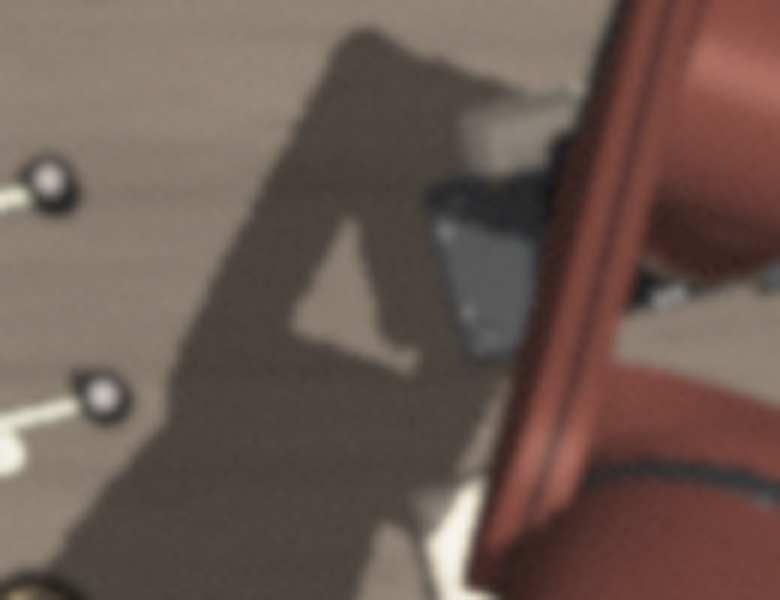

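View pics/s3.png

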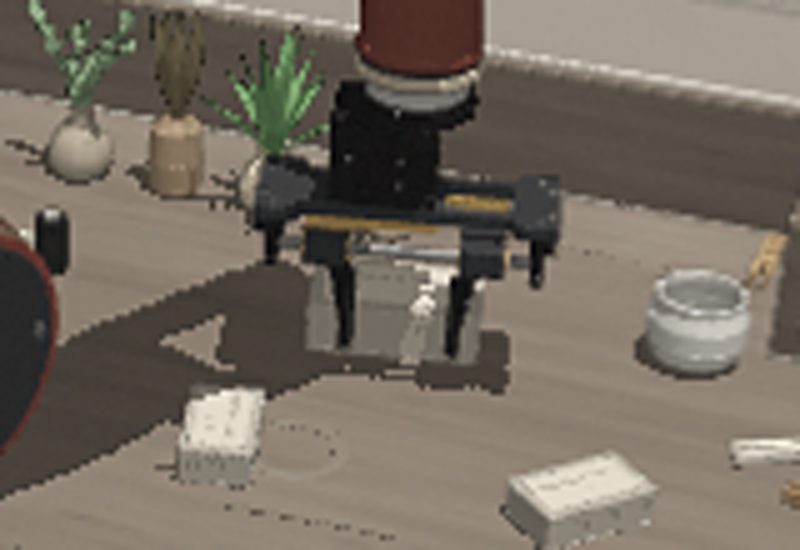

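Request:
drive_tool(steps=[[[0,15,0,0,0,0,60],[0,10,-5,0,0,0,60],[0,0,-50,0,0,0,30],[0,0,-50,0,0,0,30],[50,0,0,0,0,0,30],[50,0,0,0,0,0,30]]])

```text
t: 4.72
tool_pos: [0.5424, -0.2119, 0.1276]
tool_rot: [0.785, -0.62, 0.002, -0.001]
ft_force: [1.3, -0.4, -0.0]
opening: 0.0325
```

Request:
drive_tool(steps=[[[0,0,0,0,0,-0.175,30],[0,0,0,0,0,-0.175,30],[0,0,0,0,0,-0.175,30],[0,0,0,0,0,-0.175,30],[0,0,0,0,0,-0.175,30],[0,0,0,0,0,-0.175,30],[0,0,0,0,0,-0.175,30],[0,0,0,0,0,-0.175,30],[0,0,0,0,0,-0.17,30],[0,0,0,0,0,0,30]]])

```text
t: 5.98
tool_pos: [0.5361, -0.2181, 0.1323]
tool_rot: [0.991, 0.136, 0.004, 0.003]
ft_force: [0.8, 0.4, 0.1]
opening: 0.0304
```

Run:
```python
from h import *
delta(fb(0,-.345,.10),TH)
a=imaging.snapshot("top");cv2.imwrite("pics/t4.png",cv2.resize(a[120:220,330:460],None,fx=6,fy=6,interpolation=cv2.INTER_CUBIC))
a=imaging.snapshot("scene");cv2.imwrite("pics/s4.png",cv2.resize(a[130:260,290:450],None,fx=4,fy=4,interpolation=cv2.INTER_CUBIC))
```

```text
t 5.975 pos [ 0.5361 -0.2181  0.1323] bay [-0.0811 -0.3506] F [0.77 0.36 0.14] op 0.0304
world d [ 77.7  24.  -32.3] tool shift mm [81.1 -2.4 32.9] turn [ 0.007 -0.008  0.043]
```

View pics/t4.png

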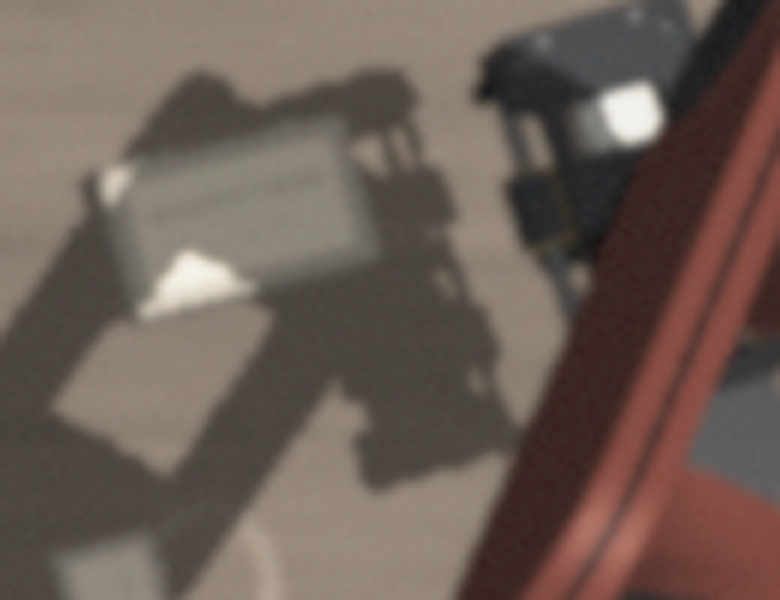

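View pics/s4.png

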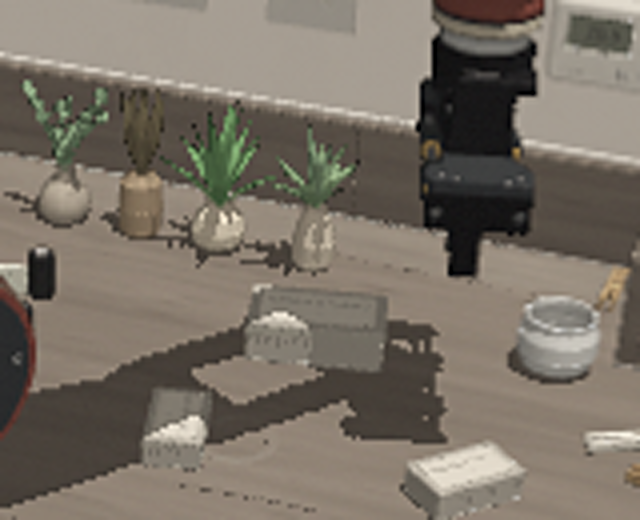

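Run:
```python
from h import *
c=np.array([[102,168],[346,116],[382,260],[139,320]])/6+[330-.42,120-.42]
P=pt("top",c,.037)
print([np.linalg.norm(P[i]-P[(i+1)%4]).round(4) for i in range(4)])
C=P.mean(0);l=(P[0]-P[1]+P[3]-P[2]);s=P[0]-P[3]+P[1]-P[2];print("tin",C.round(4),bay(C-[0,0,.037]),np.degrees(np.arctan2(-l[0],l[1])), np.degrees(np.arctan2(s[1],s[0])))
```

```text
[np.float64(0.1136), np.float64(0.0678), np.float64(0.1134), np.float64(0.0713)]
tin [ 0.5923 -0.0957  0.037 ] [ 0.00158249 -0.24429666] 12.188859281244433 12.160896313094918
```

Request:
drive_tool(steps=[[[40,-2,0,0.007,-0.008,0.043,30],[40,0,0,0,0,0,30],[3,0,40,0,0,0,30],[0,0,40,0,0,0,30],[0,0,20,0,0,0,30],[0,0,13,0,0,0,30],[0,0,0,0,0,0,30]]])

```text
t: 6.95
tool_pos: [0.6195, -0.1966, 0.0191]
tool_rot: [0.995, 0.104, 0.002, 0.001]
ft_force: [-0.2, -0.2, 0.3]
opening: 0.03
```

Run:
```python
from h import *
delta(fb(0.0016,-.315,.016),TH)
```

```text
t 6.95 pos [ 0.6195 -0.1966  0.0191] bay [ 0.005  -0.3488] F [-0.24 -0.24  0.33] op 0.03
world d [-11.   32.1  -3.1] tool shift mm [ -4.1 -33.7   3. ] turn [ 0.003 -0.003 -0.022]
```

Request:
drive_tool(steps=[[[-3,-5,2,0.003,-0.003,-0.022,30],[0,-10,0,0,0,0,30],[0,-10,0,0,0,0,30],[0,-10,0,0,0,0,30],[0,-10,0,0,0,0,30],[0,-10,0,0,0,0,30],[0,-10,0,0,0,0,30],[0,-10,0,0,0,0,30],[0,-10,0,0,0,0,30],[0,0,0,0,0,0,30]]])

```text
t: 8.2
tool_pos: [0.5984, -0.1094, 0.0215]
tool_rot: [0.993, 0.116, 0.003, 0.002]
ft_force: [-1.0, 0.3, -0.3]
opening: 0.0303
```

Run:
```python
from h import *
delta(fb(0.0016,-.19,.016),TH)
a=imaging.snapshot("top");cv2.imwrite("pics/t5.png",cv2.resize(a[130:230,270:400],None,fx=6,fy=6,interpolation=cv2.INTER_CUBIC))
a=imaging.snapshot("scene");cv2.imwrite("pics/s5.png",cv2.resize(a[150:260,270:430],None,fx=5,fy=5,interpolation=cv2.INTER_CUBIC))
```

```text
t 8.2 pos [ 0.5984 -0.1094  0.0215] bay [ 0.0043 -0.2591] F [-0.99  0.26 -0.34] op 0.0303
world d [-18.4  66.6  -5.5] tool shift mm [ -2.6 -69.1   5.3] turn [ 0.004 -0.006  0.002]
```

View pics/t5.png

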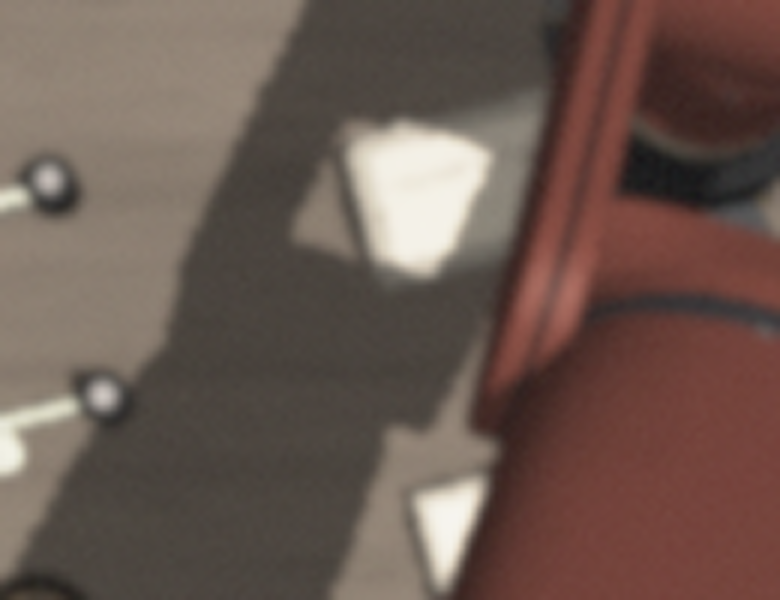

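View pics/s5.png

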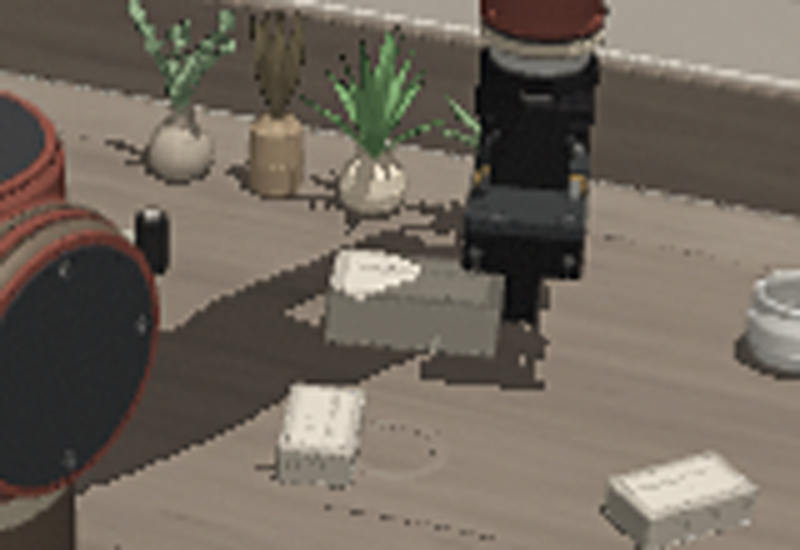

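Run:
```python
from h import *
c=np.array([[343,128],[382,282]])/6+[270-.42,130-.42]
P=pt("top",c,.037)
for p in P: print(bay(p-[0,0,.037]).round(4))
print(np.linalg.norm(P[0]-P[1]),bay(P.mean(0)-[0,0,.037]),np.degrees(np.arctan2(*(P[0]-P[1])[[1,0]])))
```

```text
[ 0.0424 -0.1336]
[-0.0299 -0.1333]
0.07228315181902814 [ 0.00624477 -0.13346319] 13.000981520426146
```

Run:
```python
from h import *
a=np.mean([imaging.snapshot("top").astype(float) for _ in range(3)],axis=0)
g=a[140:185,320:372].mean(2);g=np.clip(255*(g/255)**.6,0,255).astype('uint8')
g=cv2.resize(g,None,fx=15,fy=13.3,interpolation=cv2.INTER_LINEAR)
np.save('a5.npy',a)
cv2.imwrite("pics/z5.png",cv2.resize(cv2.normalize(a[140:180,320:372].mean(2),None,0,255,cv2.NORM_MINMAX).astype('uint8'),None,fx=15,fy=15,interpolation=cv2.INTER_LINEAR))
```

```text
(no output)
```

View pics/z5.png

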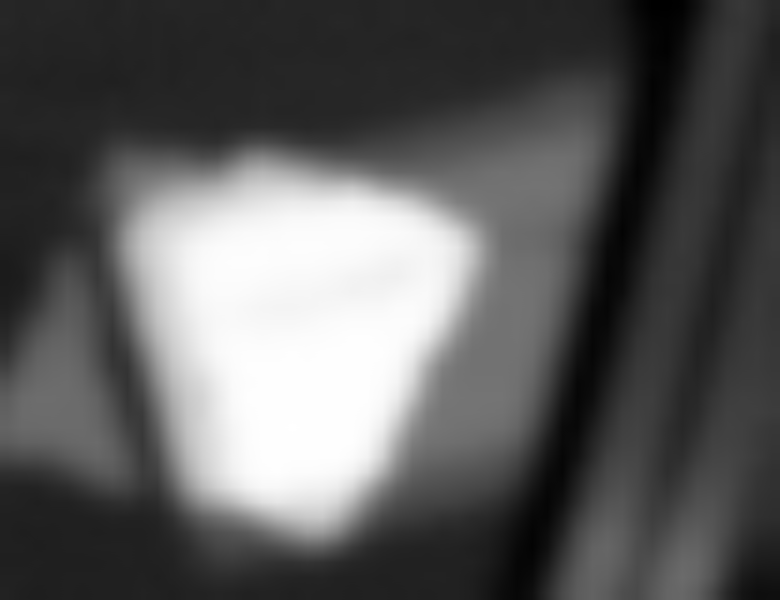

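```bash
cat >> h.py <<'E'
def overlay(a,poses,u0,v0,w,h,f,fn,n="top"):
    g=cv2.resize(cv2.normalize(a[v0:v0+h,u0:u0+w].mean(2),None,0,255,cv2.NORM_MINMAX).astype('uint8'),None,fx=f,fy=f,interpolation=cv2.INTER_LINEAR)
    g=cv2.cvtColor(g,cv2.COLOR_GRAY2BGR)
    for (x,y,yaw,hh),col in poses:
        t=np.radians(yaw);d=np.array([np.cos(t),np.sin(t),0]);e=np.array([-d[1],d[0],0]);c=fb(x,y,hh)
        q=proj(n,[c+sx*.035*d+sy*.058*e for sx,sy in((-1,-1),(1,-1),(1,1),(-1,1))])
        q=((q-[u0,v0]+.5)*f-.5)
        cv2.polylines(g,[np.round(q).astype(int).reshape(-1,1,2)],True,col,1)
    # bay posts
    for s in(-.05,.05):
        q=proj(n,[fb(s,0,.042)+.012*np.array([np.cos(k),np.sin(k),0]) for k in np.linspace(0,6.28,30)])
        q=((q-[u0,v0]+.5)*f-.5);cv2.polylines(g,[np.round(q).astype(int).reshape(-1,1,2)],True,(0,255,0),1)
    cv2.imwrite(fn,g)
E
python3 - <<'E'
from h import *
a=np.load('a5.npy')
overlay(a,[((.003,-.1915,13,.037),(0,0,255)),((.0065,-.1915,13,.037),(255,100,0))],275,140,100,60,8,"pics/o5.png")
E
```

```text
(no output)
```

View pics/o5.png

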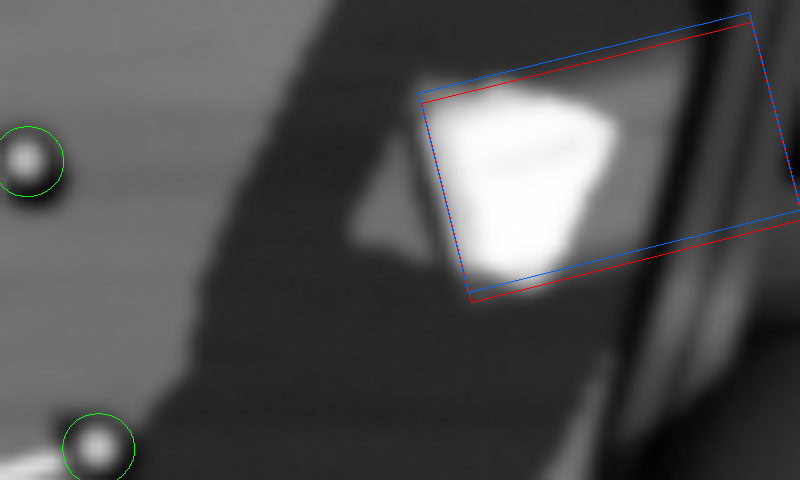

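Request:
drive_tool(steps=[[[0,-6,4,0.004,-0.006,-0.04,30],[0,-8,0,0,0,-0.04,30],[0,-8,0,0,0,0,30],[0,-8,0,0,0,0,30],[0,-8,0,0,0,0,30],[0,-8,0,0,0,0,30],[0,-8,0,0,0,0,30],[0,-6,0,0,0,0.04,30],[0,-6,0,0,0,0.04,30],[0,0,0,0,0,0,30]]])

```text
t: 9.7
tool_pos: [0.5777, -0.0434, 0.0174]
tool_rot: [0.993, 0.117, 0.0, 0.0]
ft_force: [0.3, 0.6, 0.1]
opening: 0.0298
```

Run:
```python
from h import *
delta(fb(0.0,-.18,.016),TH)
a=np.mean([imaging.snapshot("top").astype(float) for _ in range(2)],axis=0);np.save('a6.npy',a)
overlay(a,[((.0,-.124,13.2,.037),(0,0,255))],265,140,95,65,8,"pics/o6.png")
cv2.imwrite("pics/t6.png",cv2.resize(a[140:205,265:360],None,fx=8,fy=8,interpolation=cv2.INTER_LINEAR))
```

```text
t 9.7 pos [ 0.5777 -0.0434  0.0174] bay [-0.0007 -0.19  ] F [0.33 0.58 0.1 ] op 0.0298
world d [-1.6  9.9 -1.4] tool shift mm [  0.7 -10.    1.4] turn [ 0.001 -0.     0.005][ WARN:0@2.692] global loadsave.cpp:1063 imwrite_ Unsupported depth image for selected encoder is fallbacked to CV_8U.
```

View pics/o6.png

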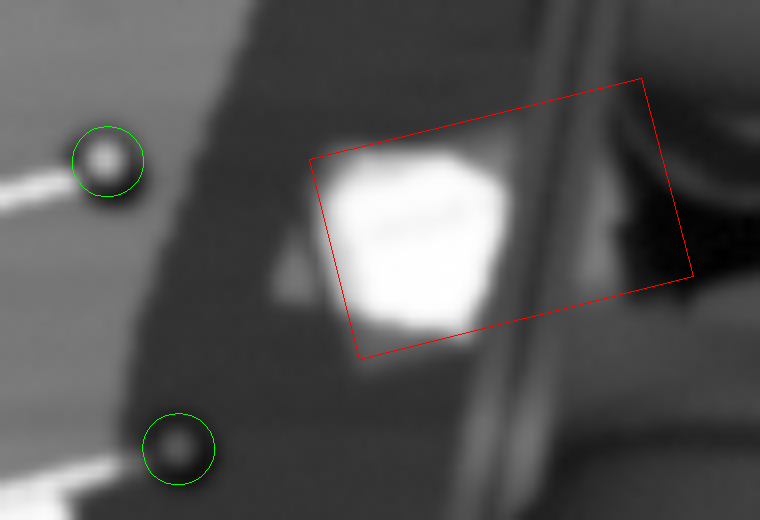

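View pics/t6.png

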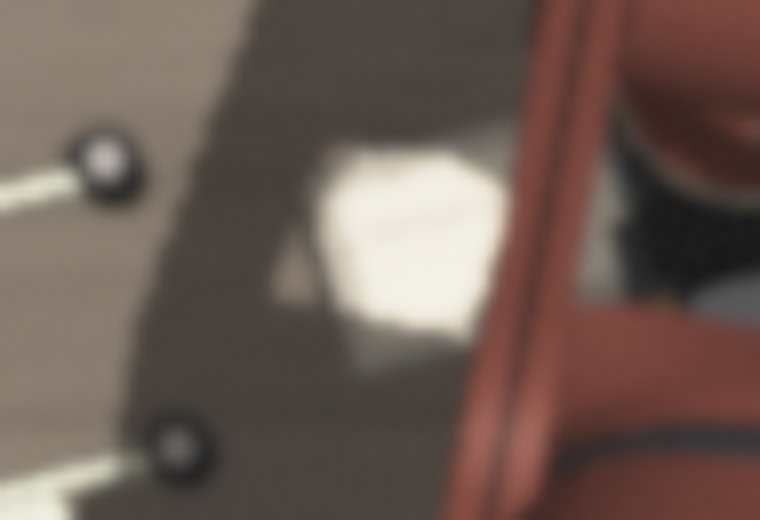

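```bash
cat >> h.py <<'E'
from scipy.ndimage import map_coordinates,gaussian_filter
def edges(a,x,y,yaw,R_=.010):
    g=gaussian_filter(a.mean(2),.5);t=np.radians(yaw);d=np.array([np.cos(t),np.sin(t),0]);e=np.array([-d[1],d[0],0]);c=fb(x,y,.037)
    s=np.arange(-R_,R_+1e-9,.0004)
    for name,base,along,out in(("lead",.058*e,[(k,d) for k in np.arange(-.03,.031,.006)],e),("hi",.035*d,[(k,e) for k in np.arange(-.054,.056,.009)],d),("lo",-.035*d,[(k,e) for k in np.arange(-.054,.056,.009)],-d)):
        for k,ax in along:
            q=proj("top",[c+base+k*ax+o*out for o in s]);v=map_coordinates(g,[q[:,1],q[:,0]],order=3)
            gr=np.gradient(v);i=gr.argmin();print(name,round(k*1000),"off mm",round(s[i]*1000,1),"drop",round(v[max(i-8,0)]-v[min(i+8,len(v)-1)]),int(v[0]),int(v[-1]))
E
python3 - <<'E'
from h import *
a=np.load('a6.npy');edges(a,0,-.124,13.2)
E
```

```text
lead -30 off mm 2.4 drop 26 114 65
lead -24 off mm -6.8 drop 55 175 66
lead -18 off mm -4.0 drop 68 230 69
lead -12 off mm 2.8 drop 85 233 92
lead -6 off mm 2.8 drop 76 233 112
lead 0 off mm 2.8 drop 76 232 112
lead 6 off mm 3.2 drop 80 232 101
lead 12 off mm 2.4 drop 84 234 87
lead 18 off mm 0.4 drop 88 230 69
lead 24 off mm -4.4 drop 59 197 65
lead 30 off mm -7.2 drop 38 139 63
hi -54 off mm -8.8 drop 1 49 67
hi -45 off mm 10.0 drop 0 64 83
hi -36 off mm -0.8 drop 8 84 68
hi -27 off mm 10.0 drop 0 68 82
hi -18 off mm -3.6 drop 7 83 70
hi -9 off mm -3.2 drop 22 101 70
hi 0 off mm -4.0 drop 25 110 68
hi 9 off mm -10.0 drop 33 138 67
hi 18 off mm -7.6 drop 91 191 68
hi 27 off mm -4.8 drop 93 201 68
hi 36 off mm -2.4 drop 87 205 66
hi 45 off mm -5.6 drop 59 200 67
hi 54 off mm -10.0 drop 27 138 66
lo -54 off mm -8.4 drop 0 27 67
lo -45 off mm -10.0 drop 0 33 76
lo -36 off mm -6.4 drop 8 70 83
lo -27 off mm -4.4 drop 19 123 86
lo -18 off mm 0.4 drop 5 95 85
lo -9 off mm -2.4 drop -2 77 86
lo 0 off mm -10.0 drop 4 77 82
lo 9 off mm -10.0 drop 17 108 83
lo 18 off mm -5.2 drop 70 221 85
lo 27 off mm -2.4 drop 88 235 67
lo 36 off mm -5.2 drop 98 229 68
lo 45 off mm -10.0 drop 42 177 68
lo 54 off mm -10.0 drop 11 117 67
```

Run:
```python
from h import *
a=np.load('a6.npy')
b=np.clip((a-55)*2.2,0,255)
overlay(b,[((.0,-.124,13.2,.037),(0,0,255)),((-.002,-.1225,12.2,.0355),(255,100,0))],295,150,45,45,13,"pics/o6b.png")
```

```text
(no output)
```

View pics/o6b.png

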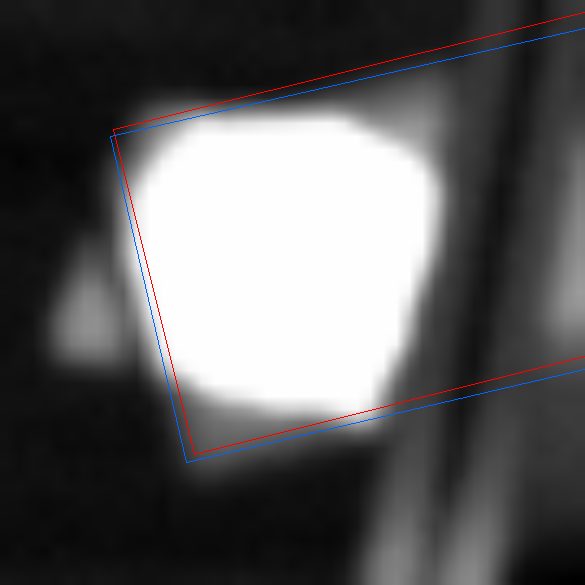

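Request:
drive_tool(steps=[[[0,-6,1,0,0,0.02,30],[0,-7,0,0,0,0,30],[0,-7,0,0,0,0,30],[0,-7,0,0,0,0,30],[0,-6,0,0,0,-0.015,30],[0,-4,0,0,0,0,30],[0,0,0,0,0,0,30]]])

```text
t: 10.68
tool_pos: [0.5695, -0.0053, 0.0165]
tool_rot: [0.993, 0.115, 0.0, 0.001]
ft_force: [0.7, -0.8, 0.7]
opening: 0.03
```

Run:
```python
from h import *
delta(fb(0.0,-.15,.016),TH)
a=np.mean([imaging.snapshot("top").astype(float) for _ in range(2)],axis=0);np.save('a7.npy',a)
b=np.clip((a-55)*2.2,0,255)
s=imaging.snapshot("scene");cv2.imwrite("pics/s7.png",cv2.resize(s[150:260,230:390],None,fx=5,fy=5,interpolation=cv2.INTER_CUBIC))
from plant import ctrl
y=bay(ctrl.observe()["tool_pos"])[1]+.0098+.058
print(y)
overlay(b,[((.0,y,13.2,.037),(0,0,255))],270,145,60,58,12,"pics/o7.png")
```

```text
t 10.675 pos [ 0.5695 -0.0053  0.0165] bay [-0.     -0.1511] F [ 0.66 -0.78  0.67] op 0.03
world d [-0.2  1.1 -0.5] tool shift mm [ 0.  -1.1  0.5] turn [ 0.001 -0.     0.   ]
-0.0837332905492614
```

View pics/o7.png

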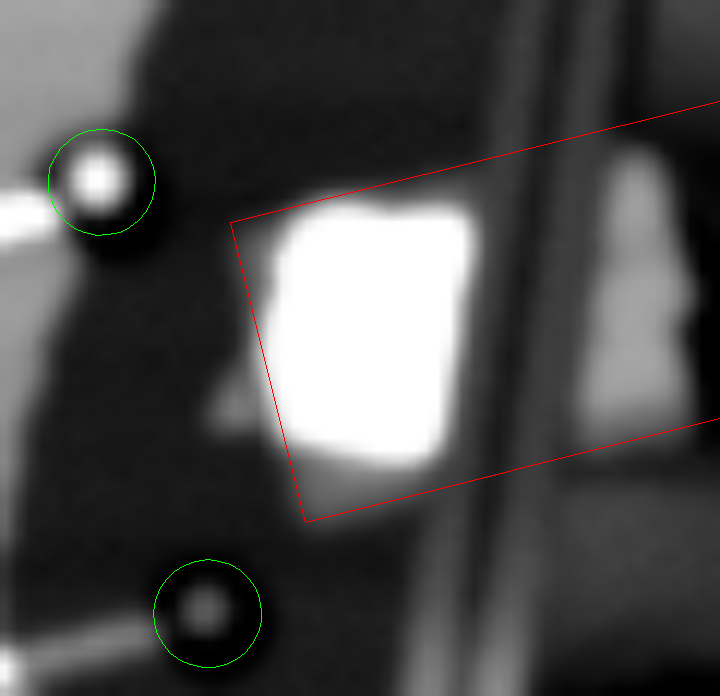

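View pics/s7.png

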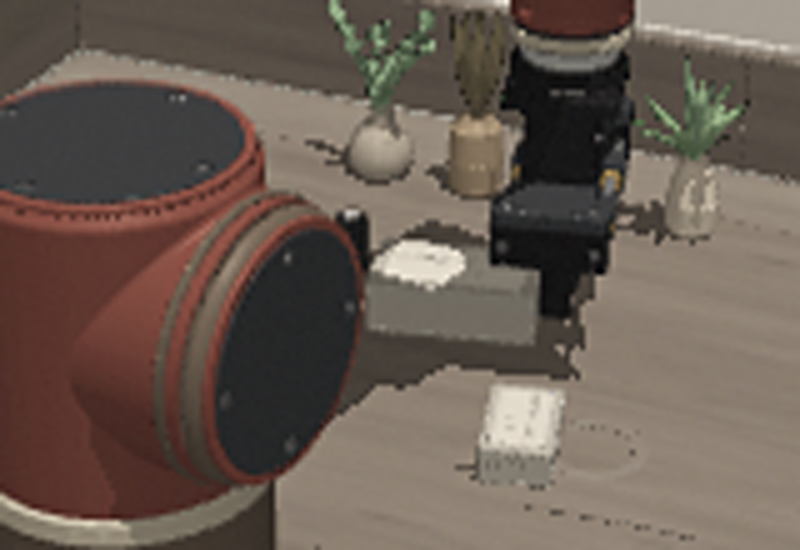

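Request:
drive_tool(steps=[[[0,-6,0,0,0,0,30],[0,-6,0,0,0,0,30],[0,-6,0,0,0,0,30],[0,-6,0,0,0,0,30],[0,-6,0,0,0,0,30],[0,-6,0,0,0,0,30],[0,0,0,0,0,0,30]]])

```text
t: 11.7
tool_pos: [0.5608, 0.0316, 0.0164]
tool_rot: [0.993, 0.115, 0.0, 0.001]
ft_force: [0.0, -0.2, -0.8]
opening: 0.0304
```

Run:
```python
from h import *
delta(fb(0.0,-.10,.016),TH)
a=np.mean([imaging.snapshot("top").astype(float) for _ in range(2)],axis=0);np.save('a7.npy',a)
b=np.clip((a-55)*2.2,0,255)
from plant import ctrl
y=bay(ctrl.observe()["tool_pos"])[1]+.0098+.058
overlay(b,[((.0,y,13.2,.037),(0,0,255))],260,145,60,58,12,"pics/o8.png")
```

```text
t 11.7 pos [0.5608 0.0316 0.0164] bay [-1.000e-04 -1.132e-01] F [ 0.01 -0.23 -0.84] op 0.0304
world d [-2.9 12.8 -0.4] tool shift mm [  0.1 -13.2   0.4] turn [ 0.002 -0.    -0.   ]
```

View pics/o8.png

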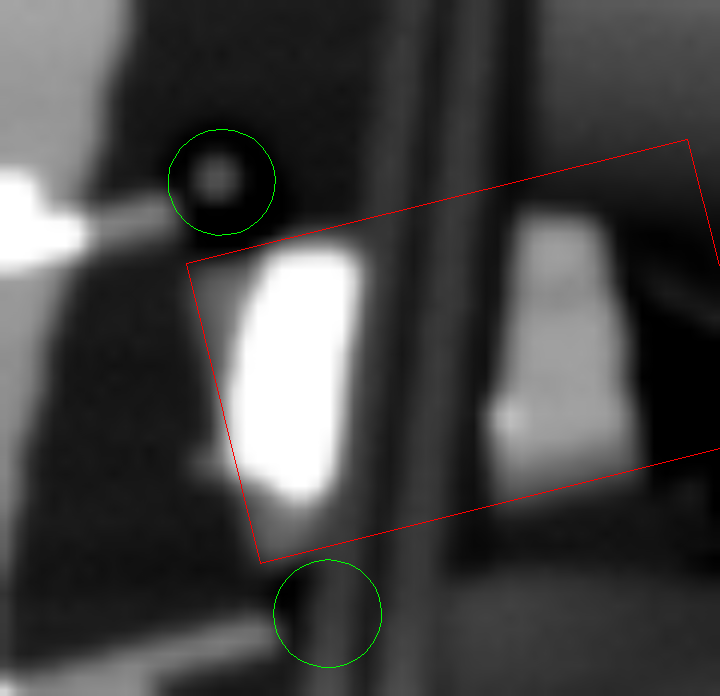

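Request:
drive_tool(steps=[[[0,-7,0,0.002,0,0,30],[0,-7,0,0,0,0,30],[0,-7,0,0,0,0,30],[0,-7,0,0,0,0,30],[0,-7,0,0,0,0,30],[0,-7,0,0,0,0,30],[0,-7,0,0,0,0,30],[0,0,0,0,0,0,30]]])

```text
t: 12.8
tool_pos: [0.5489, 0.0822, 0.0164]
tool_rot: [0.993, 0.115, 0.0, -0.0]
ft_force: [-0.6, -0.3, 0.1]
opening: 0.0301
```

Run:
```python
from h import *
delta(fb(0.0,.010,.016),TH)
a=imaging.snapshot("top").astype(float)
b=np.clip((a-55)*2.2,0,255)
from plant import ctrl
y=bay(ctrl.observe()["tool_pos"])[1]+.0098+.058
overlay(b,[((.0,y,13.2,.037),(0,0,255))],220,145,90,60,8,"pics/o9.png")
```

```text
t 12.8 pos [0.5489 0.0822 0.0164] bay [-0.0001 -0.0612] F [-0.56 -0.34  0.14] op 0.0301
world d [-16.2  69.3  -0.4] tool shift mm [  0.  -71.2   0.4] turn [-0.    -0.    -0.001]
```

View pics/o9.png

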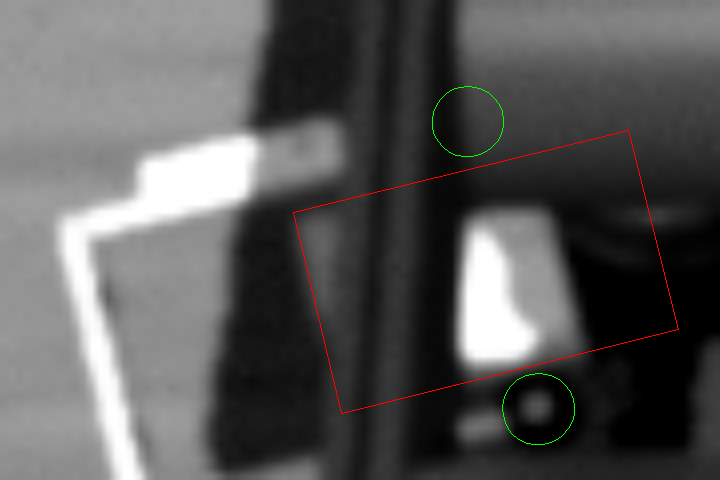

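Request:
drive_tool(steps=[[[0,-7,0,0,0,0,30],[0,-7,0,0,0,0,30],[0,-7,0,0,0,0,30],[0,-7,0,0,0,0,30],[0,-7,0,0,0,0,30],[0,-7,0,0,0,0,30],[0,-6,0,0,0,0,30],[0,0,0,0,0,0,30]]])

```text
t: 13.85
tool_pos: [0.5372, 0.1319, 0.0163]
tool_rot: [0.993, 0.114, 0.0, -0.0]
ft_force: [0.6, 0.7, -0.4]
opening: 0.0302
```

Run:
```python
from h import *
delta(fb(0.0,.010,.016),TH)
```

```text
t 13.85 pos [0.5372 0.1319 0.0163] bay [-0.0001 -0.0101] F [ 0.64  0.66 -0.37] op 0.0302
world d [-4.5 19.6 -0.3] tool shift mm [  0.1 -20.1   0.3] turn [-0.    -0.    -0.001]
```

Request:
drive_tool(steps=[[[0,-5,0,0,0,0,30],[0,-5,0,0,0,0,30],[0,-4,0,0,0,0,30],[0,-2,0,0,0,0,30],[0,0,0,0,0,0,30]]])

```text
t: 14.48
tool_pos: [0.5334, 0.1483, 0.0163]
tool_rot: [0.993, 0.114, 0.0, 0.0]
ft_force: [-0.1, -0.5, -0.0]
opening: 0.0295
```

Request:
drive_tool(steps=[[[0,-2,0,0,0,0,30]]])

```text
t: 14.6
tool_pos: [0.533, 0.1502, 0.0163]
tool_rot: [0.993, 0.114, 0.0, 0.0]
ft_force: [0.6, -1.2, 0.6]
opening: 0.03
```

Request:
drive_tool(steps=[[[0,-1,0,0,0,0,30]]])

```text
t: 14.72
tool_pos: [0.5328, 0.1512, 0.0163]
tool_rot: [0.993, 0.114, 0.0, 0.0]
ft_force: [-0.1, -1.2, 0.2]
opening: 0.0304
```

Run:
```python
from h import *
delta(fb(0.0,.010,.016),TH)
a=imaging.snapshot("top").astype(float)
b=np.clip((a-40)*1.5,0,255)
from plant import ctrl
y=bay(ctrl.observe()["tool_pos"])[1]+.0098+.058
overlay(b,[((.0,y,13.2,.037),(0,0,255))],220,145,90,60,8,"pics/o10.png")
```

```text
t 14.725 pos [0.5328 0.1512 0.0163] bay [-0.      0.0096] F [-0.13 -1.24  0.19] op 0.0304
world d [-0.1  0.4 -0.3] tool shift mm [ 0.  -0.4  0.3] turn [ 0.    -0.    -0.002]
```

View pics/o10.png

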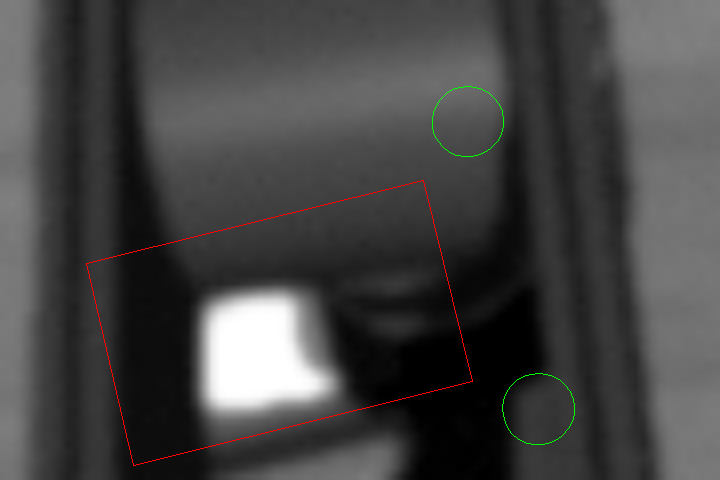

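Request:
drive_tool(steps=[[[0,-1,0,0,0,0,30]]])

```text
t: 14.9
tool_pos: [0.5329, 0.1516, 0.0164]
tool_rot: [0.993, 0.114, 0.0, 0.001]
ft_force: [2.4, -6.8, -0.7]
opening: 0.03
```

Request:
drive_tool(steps=[[[0,-1,0,0,0,0,30]]])

```text
t: 15.02
tool_pos: [0.5331, 0.1516, 0.0164]
tool_rot: [0.993, 0.114, 0.001, 0.002]
ft_force: [1.9, -5.8, -0.2]
opening: 0.0301
```

Request:
drive_tool(steps=[[[0,-1,0,0,0,0,30]]])

```text
t: 15.15
tool_pos: [0.5332, 0.1516, 0.0164]
tool_rot: [0.993, 0.115, 0.001, 0.002]
ft_force: [1.2, -5.3, -0.6]
opening: 0.0298
```

Request:
drive_tool(steps=[[[0,5,0,0,0,0,30],[0,10,0,0,0,0,30],[0,15,0,0,0,0,30],[0,20,0,0,0,0,30],[0,20,0,0,0,0,30],[0,10,-40,0,0,0,30],[0,10,-50,0,0,0,30],[0,40,-50,0,0,0,30],[0,50,-20,0,0,0,30],[0,50,0,0,0,0,30],[0,50,0,0,0,0,30],[0,0,0,0,0,0,30]]])

```text
t: 16.65
tool_pos: [0.5975, -0.1364, 0.1813]
tool_rot: [0.994, 0.113, 0.001, 0.003]
ft_force: [0.7, -0.8, 0.3]
opening: 0.0301
```

Run:
```python
from h import *
from plant import ctrl
s=ctrl.observe();print(s["t"],s["tool_pos"],s["ft_force"].round(1))
a=imaging.snapshot("top");cv2.imwrite("pics/t11.png",a)
cv2.imwrite("pics/s11.png",imaging.snapshot("scene"))
overlay(a.astype(float),[((.0,.078,13.2,.037),(0,0,255))],220,145,90,60,8,"pics/o11.png")
```

```text
16.65 [ 0.59750387 -0.1363607   0.18131834] [ 0.7 -0.8  0.3]
```

View pics/o11.png

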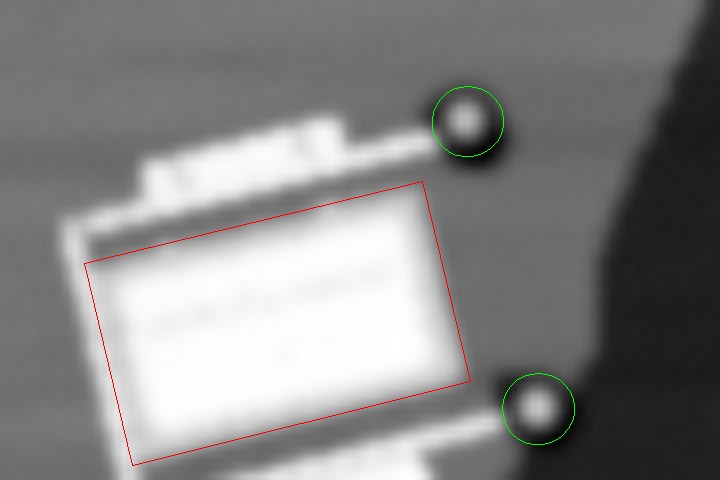

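View pics/t11.png

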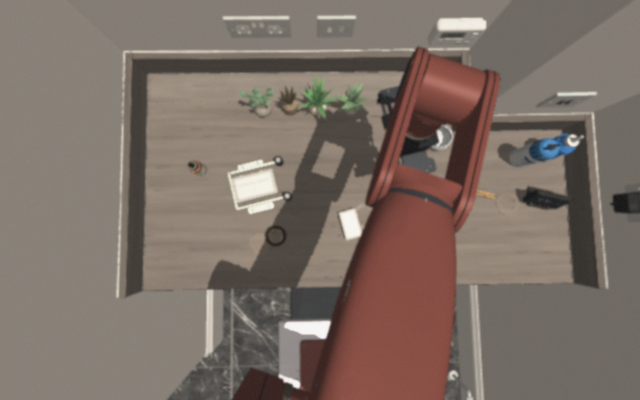

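View pics/s11.png

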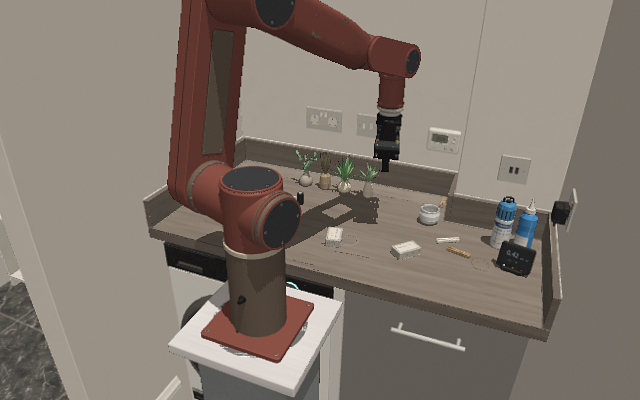

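The picture shows the tin square in the bay at about (254,185), with its leading end on the back wall and its outline matching the model. The tape (275,235) and dropper (195,167) are unmoved, and in the scene view the cup at (430,214) hasn't moved either. The arm is clear, so I'm handing in.

```bash
python3 -c "
from plant import ctrl
print(ctrl.job_done())"
```

```text
the job is handed in; nothing more can be done
None
```

The grey tin is parked in the white bay with its leading end against the back wall, and I handed the job in at about 17 s of the 56 s allowed.

**What I did:** I pushed the tin sideways about 46 mm with the outside of the open fingers to line it up. Then I pushed it end first through the posts with the two fingertips. About halfway to the posts it had drifted some 4–5 mm off line, so I steered it back on the way. It was never gripped or lifted.

**Last checks:**
- **Contact:** the wall stopped the tin at the predicted spot, to within about 1 mm. The force readings between moves peaked at about 7 N, at the wall.
- **Position:** in the final top picture, with the arm clear, the tin's outline matches the expected parked pose to within about 2 mm and sits square in the bay.
- **Bystanders:** by eye, the tape roll and dropper bottle are unmoved in the top picture. The cup was partly hidden by the arm there, but looks unmoved in the scene picture.

**Uncertainty:** partial shadows on the tin during the push left its sideways position uncertain by about 1.5 mm. It still went through the gap without any force showing in the readings. No check failed.

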